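# Hang the paint samples and start the drying timer

### The arm

A 6-joint arm with a two-finger parallel gripper is mounted at the origin on the work surface. World frame = base frame: x ahead of the robot, y to its left, z up, the work surface at z = 0. Lengths are in mm, angles in rad, forces in N, time in s.
With the tool pointing down it reaches from about 350 to 725 mm from the base axis. Payload 6 kg.
Tool frame: the origin (TCP) lies on the centre line of the jaws, within the pads' length; the fingertips stand 22 mm ahead of it and the grasp point (between the pads) lies 3 mm ahead of it (arm.finger_overhang is the x of the fingertips in the tool frame, in mm); x points along the fingers, z is the direction in which the jaws open and shut, and the axes are right-handed (so a half turn about x gives the same grasp; the last joint's range is limited). The gripper opens to 85 mm and grips with 20 to 120 N. Pads are 22 mm wide; open, the fingers measure 114 mm over their backs; the gripper's body (76 mm by 85 mm) begins 54 mm behind the grasp point. The pads swing forward as they close: fully open they stand 13 mm farther back than shut.
Start: joints at [-0.914, 0.04, 0.085, 0, -1.615, -0.334], TCP at [190.344, -568.986, 253.261] pointing down, gripper open.
Joint ranges: [-2.56, 2.56], [-1.29, 2.01], [-1.08, 1.49], [-3.29, 1.98], [-2.81, -0.18], [-2.99, 2.99]. Speed limits (rad/s): [2.57, 2.57, 3.01, 3.14, 3.14, 3.14].

### API

Orientations are given as [roll, pitch, yaw] about the fixed x, y, z axes, in that order (R = Rz(yaw) Ry(pitch) Rx(roll)).
In Python, from rig import arm, planner, cams, hand_in gives the robot as it stands. Calls block until the motion is done:
- arm.movep(position, orientation): joint-space move of the TCP to a pose.
- arm.move_linear(position, attitude=None, velocity=150): straight line of the TCP; attitude=None keeps the orientation; velocity is the mean speed in mm/s.
- arm.goto_joints(angles): joint-space move.
- arm.command_gripper(opening, squeeze=None): finger opening in mm; squeeze is the grip in N (None keeps the last); returns when the fingers have stopped.
- arm.dwell(seconds).
- planner.inverse_kinematics(position, orientation): joint angles nearest the present ones, or None.
- cams.snapshot(name): name is "scene" or "top"; returns (picture, depth): 400x640x3 uint8, red, green, blue; 400x640 float32, mm along the optical axis (not along the pixel's ray), 0 where there is no reading.
- cams.calibration(name): a dict with "fx", "fy", "cx", "cy" (pixels), "distortion" ([k1, k2, p1, p2, k3] as OpenCV has them; the pictures are not rectified), "origin" and "rotation" of the camera in the world. Camera axes: x right, y down, z forward; pixel columns grow to the right and rows downward; lengths in mm; the calibration is good to about 2 mm. A picture is of the moment at which its call begins. calibration takes no time and is no camera call.
A pose or a line that the arm cannot do raises arm.Unreachable and nothing moves.
- hand_in(): hands the job in, once; it reports no verdict.
Readings, each from a call of its own:
- arm.read_clock(): time.
- arm.read_q(): joint angles.
- arm.read_joint_vel(): joint speeds.
- arm.read_tau(): joint torques, N m.
- arm.read_eef_pos(): TCP position.
- arm.read_tcp_rot(): TCP orientation.
- arm.read_wrist_force(): force on the tool from outside, world axes, zero at the start.
- arm.read_moment(): the same for the moment, N m.
- arm.read_grip_width(): finger opening in mm.
Only numpy, scipy, OpenCV 4.12 (cv2) and the standard library are available. Lean on these libraries where they do the work, as an engineer would, in place of code of your own. Each camera call takes 0.05 s, during which the arm holds its last target.

### The job

Hang every painted sample from the drying rail by its hook and slide it along until it hangs at the band of its own colour. When all of them hang there, take the stylus from its stand, press the timer's sunken start button fully down with its tip, and put the stylus back upright in the stand, pushed fully home. Leave the tape roll, sanding block, glue bottle and filler tin where they are.

Things in the scene. Friction and masses are not known exactly. Their poses are not given: they have to be found in the camera images.
- station: Drying station, fixed. Origin under the middle of its base board (130 x 570 x 12 mm), x away from the robot, y along the rail. Steel rail of 12 mm diameter, axis at z = 150 mm, between posts (24 x 18 mm, 154 mm high) at y = +-265 mm. Samples go on only at the open end, y = +135 to +225 mm, from the robot's side, and slide towards -y in behind the guard.
- guard_end (a point): Top corner of the drip guard at its end next to the open end (y = +105 mm, z = 120 mm). The guard is an upright plate on the robot's side of the rail, inner face 40 mm from the rail's axis, from y = -252 to +105 mm and z = 60 to 120 mm; its struts reach out to 52 mm. Behind it there is no room to hook a sample on.
- timer: Timer, fixed: grey box 100 x 120 x 60 mm, origin under its centre. In the middle of its top a square well 18 x 18 mm, between two yellow lines, with the green start button sunk 6 mm below the top face. Fingers do not fit in.
- start_button (a joint): travel of the start button in m: 0 up, 0.005 fully down; a spring resists with 1.4 N at first and 4.9 N fully down
- button_top (a point): centre of the start button's top face (button 15 mm diameter, 54 mm above the table when up; pressed straight down)
- stand: Stylus stand, fixed: dark wooden block 50 x 50 x 60 mm, origin under its centre, with a vertical hole of 15 mm diameter, 52 mm deep, in the middle of its top
- stylus: Stylus, loose, 40 g, standing in the stand: origin at the centre of its tip, z up along its axis. Steel tip rod 6 mm diameter from 0 to 45 mm, black collar 22 mm diameter from 45 to 51 mm (it rests on the stand's top, so the tip is then 15 mm above the table), orange round handle 15 mm diameter from 51 to 115 mm: grip it there
- sample_red: Red sample on a hanger, loose, one rigid piece, 160 to 260 g, may be absent. Stands upright on the table, hook mouth away from the robot (+x) within 0.5 rad. Origin under the block's centre, z up. Painted block 50 (x) x 56 (y) x 30 mm high. On top a black grip tab, 12 mm thick in y, 30 mm in x, from z = 90 to 134 mm, centred over the block.
- hook_red (a point): Inner peak of the red hook, 88 mm above the block's underside, straight over its centre; it lies 7 mm above the rail's axis when hung. The hook is an aluminium strip 12 mm wide in y: it rises at x = -21 to -15 mm, bends over in an inverted V and ends in a lip at x = 13 to 18 mm down to z = 70 mm. The mouth, between block top (30 mm) and lip, opens to +x.
- band_red: Red band, 14 mm wide, on the rail, with red squares on the base board below it; origin on the rail's axis at the band's middle, axes as the station's. Which colour is at which of the four places (90 mm apart) varies.
- sample_blue: Blue sample on a hanger, loose, one rigid piece, 160 to 260 g, may be absent. Stands upright on the table, hook mouth away from the robot (+x) within 0.5 rad. Origin under the block's centre, z up. Painted block 50 (x) x 56 (y) x 30 mm high. On top a black grip tab, 12 mm thick in y, 30 mm in x, from z = 90 to 134 mm, centred over the block.
- hook_blue (a point): Inner peak of the blue hook, 88 mm above the block's underside, straight over its centre; it lies 7 mm above the rail's axis when hung. The hook is an aluminium strip 12 mm wide in y: it rises at x = -21 to -15 mm, bends over in an inverted V and ends in a lip at x = 13 to 18 mm down to z = 70 mm. The mouth, between block top (30 mm) and lip, opens to +x.
- band_blue: Blue band, 14 mm wide, on the rail, with blue squares on the base board below it; origin on the rail's axis at the band's middle, axes as the station's. Which colour is at which of the four places (90 mm apart) varies.
- sample_yellow: Yellow sample on a hanger, loose, one rigid piece, 160 to 260 g, may be absent. Stands upright on the table, hook mouth away from the robot (+x) within 0.5 rad. Origin under the block's centre, z up. Painted block 50 (x) x 56 (y) x 30 mm high. On top a black grip tab, 12 mm thick in y, 30 mm in x, from z = 90 to 134 mm, centred over the block.
- hook_yellow (a point): Inner peak of the yellow hook, 88 mm above the block's underside, straight over its centre; it lies 7 mm above the rail's axis when hung. The hook is an aluminium strip 12 mm wide in y: it rises at x = -21 to -15 mm, bends over in an inverted V and ends in a lip at x = 13 to 18 mm down to z = 70 mm. The mouth, between block top (30 mm) and lip, opens to +x.
- band_yellow: Yellow band, 14 mm wide, on the rail, with yellow squares on the base board below it; origin on the rail's axis at the band's middle, axes as the station's. Which colour is at which of the four places (90 mm apart) varies.
- sample_green: Green sample on a hanger, loose, one rigid piece, 160 to 260 g, may be absent. Stands upright on the table, hook mouth away from the robot (+x) within 0.5 rad. Origin under the block's centre, z up. Painted block 50 (x) x 56 (y) x 30 mm high. On top a black grip tab, 12 mm thick in y, 30 mm in x, from z = 90 to 134 mm, centred over the block.
- hook_green (a point): Inner peak of the green hook, 88 mm above the block's underside, straight over its centre; it lies 7 mm above the rail's axis when hung. The hook is an aluminium strip 12 mm wide in y: it rises at x = -21 to -15 mm, bends over in an inverted V and ends in a lip at x = 13 to 18 mm down to z = 70 mm. The mouth, between block top (30 mm) and lip, opens to +x.
- band_green: Green band, 14 mm wide, on the rail, with green squares on the base board below it; origin on the rail's axis at the band's middle, axes as the station's. Which colour is at which of the four places (90 mm apart) varies.
- tape_roll: Bystander, loose: blue tape roll, ring 90 across, 25 tall mm, not to be disturbed
- sanding_block: Bystander, loose: cork sanding block 60 x 45 x 30 mm, not to be disturbed
- glue_bottle: Bystander, loose: white glue bottle 60 across, 160 tall mm, not to be disturbed
- filler_tin: Bystander, loose: filler tin 66 across, 80 tall mm, not to be disturbed
Things that resemble listed ones, but are neither listed nor needed, are in the scene too. What is meant by the sample_green is not pink, and is the larger of those in its own colour. What is shaped like the timer but orange is not meant.

How it is judged:
By the outcome, as a careful person would: the job done as asked, in the order asked, and still so for the second after the job is handed in, with the robot touching nothing.
Of sample_red, sample_blue, sample_yellow, sample_green only 3 to 4 are there at a start; the rules pass over those that are not, and their reading is None.
At some moment in a run one of sample_red, sample_blue, sample_yellow, sample_green may be knocked a few centimetres aside while the robot is not near it.
It also fails if it takes over 210 s, if anything falls off the work surface, if the arm or the gripper's body presses on something with over 40 N, if the wrist force passes 120 N, or if a joint passes its speed limit or range.

## Working session

There is one attempt and no reset: what is moved stays moved. The work goes in short steps, each a Python script; the robot and the scene stay as the last script left them, time stands still between calls to the robot, and variables do not carry over. Pictures are saved under pics/ and viewed, and the job is handed in when it is done.

```bash
ls; mkdir -p pics
python3 - <<'E'
from rig import arm, planner, cams
import cv2,numpy as np
for n in ("scene","top"):
    p,d=cams.snapshot(n); c=cams.calibration(n); print(n,c)
    cv2.imwrite(f"pics/{n}0.png",p[:,:,::-1]); np.save(f"pics/{n}0d.npy",d); np.save(f"pics/{n}0.npy",p)
print(arm.read_clock(),arm.read_eef_pos(),arm.read_tcp_rot(),arm.finger_overhang)
E
```

```text
pics
scene {'fx': 511.28725977778413, 'fy': 511.28725977778413, 'cx': 325.6553131215986, 'cy': 192.76694946723458, 'distortion': array([-0.03215934,  0.        ,  0.        ,  0.        ,  0.        ]), 'origin': array([1382.32840857, -452.69558261,  937.42688758]), 'rotation': array([-2.28140616, -0.02061021,  1.0670065 ])}
top {'fx': 492.404793706201, 'fy': 492.404793706201, 'cx': 333.73824546942933, 'cy': 198.71455812306135, 'distortion': array([-0.08521134,  0.        ,  0.        ,  0.        ,  0.        ]), 'origin': array([ 326.71304277,   27.92327392, 1570.02564305]), 'rotation': array([-3.0020727 , -0.00482613, -1.56124745])}
0.1 [ 190.33511491 -568.75837221  252.3787238 ] [0.07781832 1.56925544 1.97146056] 22.0
```

View pics/scene0.png

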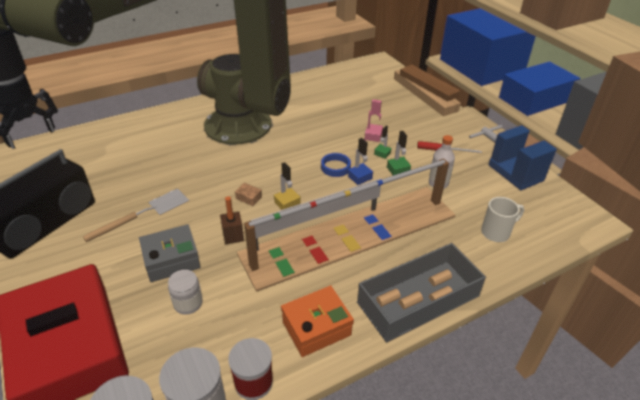

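View pics/top0.png

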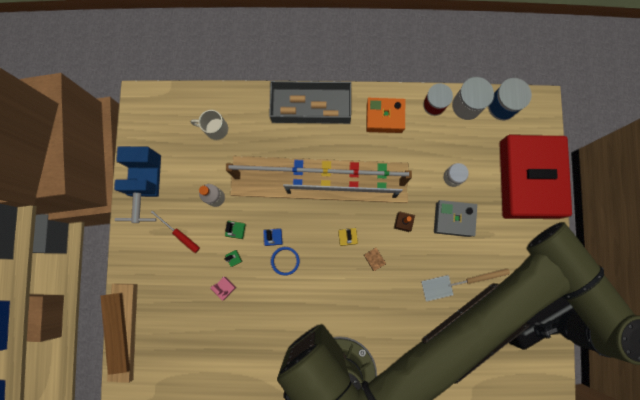

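```bash
cat > h.py <<'E'
import numpy as np, cv2
from scipy.spatial.transform import Rotation as R
from rig import arm, planner, cams, hand_in
def ray(n,uv):
    c=cams.calibration(n); K=np.array([[c['fx'],0,c['cx']],[0,c['fy'],c['cy']],[0,0,1]])
    x=cv2.undistortPoints(np.array([[uv]],float),K,c['distortion'])[0,0]
    M=R.from_euler('xyz',c['rotation']).as_matrix()
    return c['origin'], M@np.array([x[0],x[1],1.])
def onplane(n,uv,z):
    o,d=ray(n,uv); return o+d*(z-o[2])/d[2]
def tri(uv_s,uv_t):
    o1,d1=ray('scene',uv_s);o2,d2=ray('top',uv_t)
    A=np.stack([d1,-d2],1); s=np.linalg.lstsq(A,o2-o1,rcond=None)[0]
    p,q=o1+s[0]*d1,o2+s[1]*d2
    return (p+q)/2,np.linalg.norm(p-q)
def proj(n,P):
    c=cams.calibration(n); K=np.array([[c['fx'],0,c['cx']],[0,c['fy'],c['cy']],[0,0,1]])
    M=R.from_euler('xyz',c['rotation']).as_matrix()
    P=(np.atleast_2d(P)-c['origin'])@M
    return cv2.projectPoints(P,np.zeros(3),np.zeros(3),K,c['distortion'])[0][:,0]
def cloud(n,d):
    v,u=np.mgrid[0:400,0:640]; c=cams.calibration(n); K=np.array([[c['fx'],0,c['cx']],[0,c['fy'],c['cy']],[0,0,1]])
    x=cv2.undistortPoints(np.stack([u.ravel(),v.ravel()],1)[:,None].astype(float),K,c['distortion'])[:,0]
    M=R.from_euler('xyz',c['rotation']).as_matrix()
    P=np.c_[x,np.ones(len(x))]*d.ravel()[:,None]
    return (P@M.T+c['origin']).reshape(400,640,3)
def crop(p,u0,v0,u1,v1,s,name):
    im=cv2.resize(p[v0:v1,u0:u1,::-1],None,fx=s,fy=s,interpolation=cv2.INTER_CUBIC)
    cv2.imwrite(name,im)
E
python3 - <<'E'
from h import *
t=np.load('pics/top0.npy');s=np.load('pics/scene0.npy')
crop(t,190,140,420,300,3.4,'pics/tc.png'); crop(s,220,100,480,290,3,'pics/sc.png')
crop(t,380,180,500,250,6,'pics/tc2.png'); crop(s,130,170,290,310,5,'pics/sc2.png')
for n in('top','scene'):
    d=np.load(f'pics/{n}0d.npy');C=cloud(n,d);np.save(f'pics/{n}C.npy',C)
C=np.load('pics/topC.npy')
for uv in [(348,237),(273,237),(235,229),(232,259),(320,330),(457,217),(404,221),(300,170)]: print(uv,C[uv[1],uv[0]].round())
C=np.load('pics/sceneC.npy')
for uv in [(330,370),(165,250),(230,200)]: print(uv,C[uv[1],uv[0]].round())
E
```

```text
(348, 237) [417. -20. 128.]
(273, 237) [420. 212.  28.]
(235, 229) [443. 331.  35.]
(232, 259) [350. 339.  23.]
(320, 330) [172.  55. 319.]
(457, 217) [ 486. -362.   53.]
(404, 221) [ 469. -191.   82.]
(300, 170) [609. 122. 159.]
(330, 370) [ 919. -165.   -2.]
(165, 250) [ 502. -373.   58.]
(230, 200) [ 480. -197.  124.]
```

View pics/tc.png

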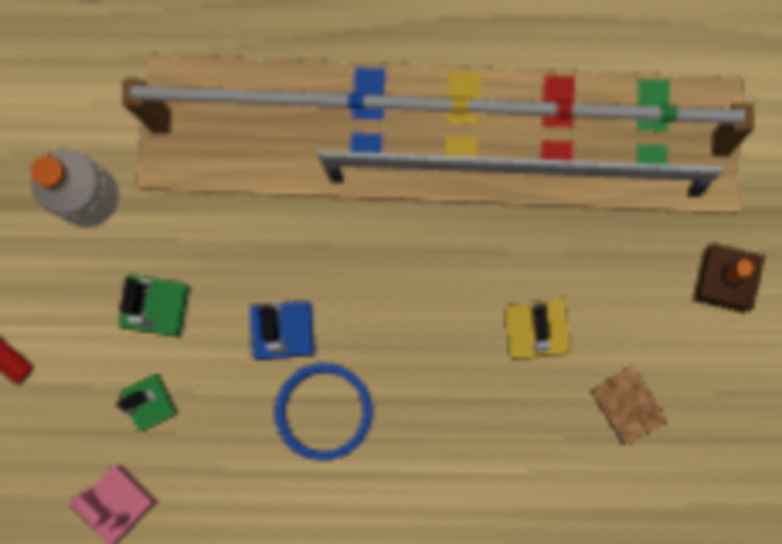

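View pics/sc.png

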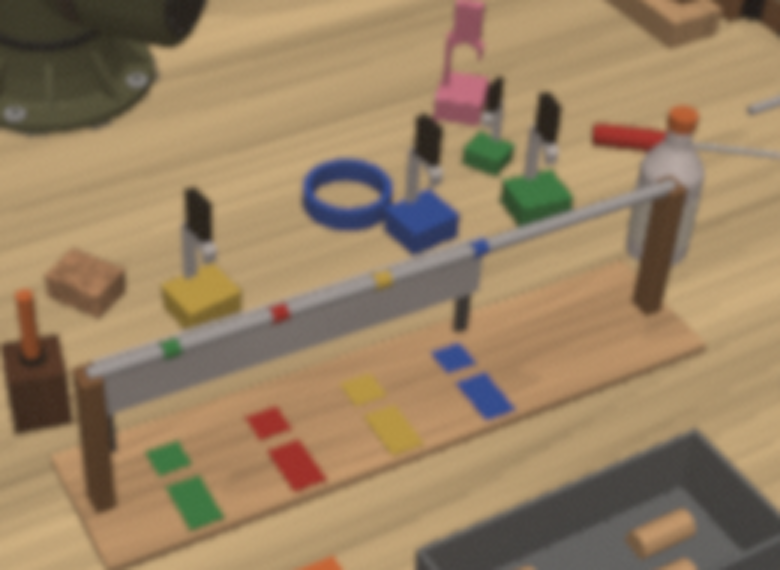

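View pics/tc2.png

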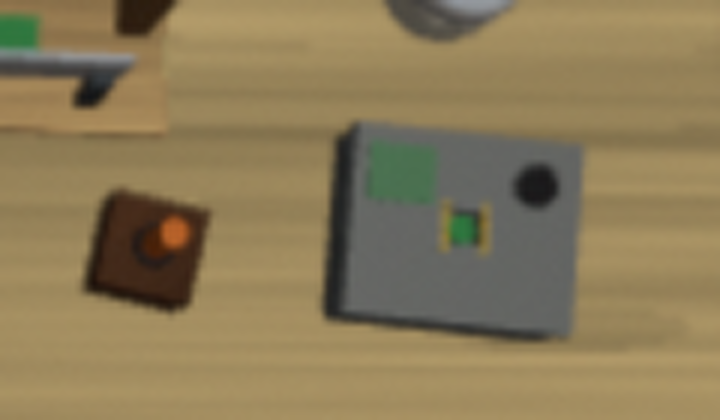

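View pics/sc2.png

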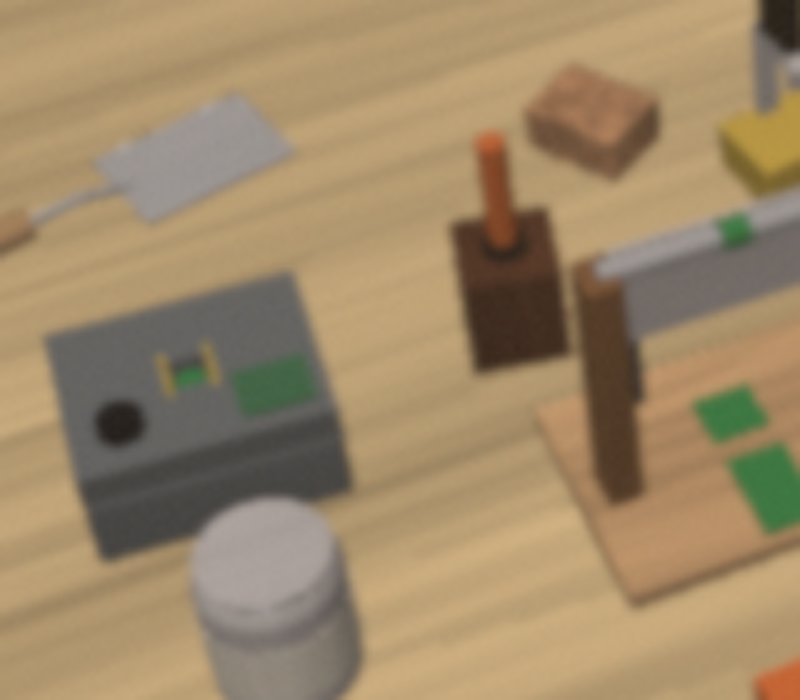

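Run:
```python
from h import *
for n in ('top','scene'):
    p=np.load(f'pics/{n}0.npy');C=np.load(f'pics/{n}C.npy');hsv=cv2.cvtColor(p,cv2.COLOR_RGB2HSV)
    H,S,V=[hsv[...,i].astype(int) for i in range(3)]
    reg=(C[...,0]>300)&(C[...,0]<720)&(C[...,1]>-300)&(C[...,1]<420)
    cols={'blue':(H>100)&(H<125)&(S>120),'yel':(H>20)&(H<30)&(S>120)&(V>90),'red':((H<6)|(H>174))&(S>150),'green':(H>50)&(H<85)&(S>110)}
    print(n)
    for k,m in cols.items():
        cc,l,st,ce=cv2.connectedComponentsWithStats((m&reg).astype(np.uint8))
        for i in range(1,cc):
            if st[i,4]>=8:
                q=C[l==i]; print(k,st[i,4],ce[i].round(1),np.median(q,0).round(1),q.min(0).round(),q.max(0).round())
    m=(C[...,2]>100)&reg&(V<60)
    cc,l,st,ce=cv2.connectedComponentsWithStats(m.astype(np.uint8))
    for i in range(1,cc):
        if st[i,4]>=8:
            q=C[l==i]; print('dark',st[i,4],ce[i].round(1),np.median(q,0).round(1),q.min(0).round(),q.max(0).round())
```

```text
top
blue 97 [297.5 166.9] [649.9 138.5  15.6] [606. 126.   5.] [670. 151. 163.]
blue 40 [297.5 182. ] [598.3 139.5  13.8] [591. 128.   3.] [605. 151.  19.]
blue 183 [273.6 236.9] [420.1 205.4  30.4] [398. 185.  21.] [446. 240. 140.]
blue 159 [284.1 260.7] [346.6 176.4  25.5] [306.  28.  14.] [ 390.  217. 1570.]
yel 125 [325.8 168. ] [646.9  48.5  15.5] [604.  35.   6.] [668.  64. 163.]
yel 58 [325.3 182.5] [597.9  51.   13.3] [588.  35.   5.] [607.  64.  20.]
yel 254 [347.3 236.6] [423.1 -15.   29.2] [327. -53.  -6.] [ 451.   28. 1570.]
red 103 [354.1 168.9] [645.2 -41.3  15.3] [600. -55.   6.] [664. -29. 162.]
red 41 [353.4 184. ] [593.2 -38.9  13.5] [586. -52.   8.] [600. -26.  23.]
green 95 [382.7 169.7] [ 643.9 -131.7   14.5] [ 597. -146.    5.] [ 662. -119.  161.]
green 40 [381.5 185. ] [ 591.4 -130.3   13. ] [ 584. -142.    8.] [ 598. -118.   20.]
green 174 [237.3 230. ] [440.5 323.   30.7] [327.  28.  23.] [ 466.  364. 1570.]
green 119 [233.8 258.1] [350.4 332.6  23.7] [331. 313.  15.] [379. 358. 107.]
dark 21 [232.5 171.7] [607.9 325.2 118.8] [606. 323. 103.] [618. 338. 145.]
[... 1080 characters left out ...]
 [308.9 240.5] [591.  -43.1  13. ] [577. -56.   8.] [604. -29.  17.]
red 154 [318.5 254.8] [645.5 -44.6  13.7] [620. -59.   8.] [670. -30.  19.]
green 55 [382.5 149.7] [363.5 329.2  22.6] [344. 313.  18.] [381. 347.  27.]
green 135 [398.7 163.9] [453.4 324.   30. ] [428. 300.  23.] [473. 352.  35.]
green 52 [275.6 252.4] [ 590.5 -133.    13.1] [ 579. -144.    9.] [ 600. -121.   18.]
green 126 [284.6 267.2] [ 643.5 -134.7   13.3] [ 621. -146.    9.] [ 665. -123.   18.]
dark 64 [402.3 138.6] [453.5 326.  118.6] [441. 321. 102.] [461. 334. 139.]
dark 68 [362.4 146.1] [431.7 206.6 118.4] [416. 202. 101.] [441. 213. 135.]
dark 71 [285.6 171. ] [435.7 -29.5 119.9] [419. -33. 101.] [445. -22. 134.]
```

```bash
cat > fit.py <<'E'
from h import *
from scipy.optimize import minimize, least_squares
def box(x0,x1,y0,y1,z0,z1): return np.array([[x,y,z] for x in(x0,x1) for y in(y0,y1) for z in(z0,z1)],float)
BLK=box(-25,25,-28,28,0,30);TAB=box(-15,15,-6,6,90,134)
LIM={'blue':((100,125),110),'yellow':((19,31),110),'green':((50,85),100),'red':((174,186),140)}
def label(p,col):
    hsv=cv2.cvtColor(cv2.resize(p,None,fx=4,fy=4,interpolation=cv2.INTER_CUBIC),cv2.COLOR_RGB2HSV).astype(int)
    H,S,V=hsv[...,0],hsv[...,1],hsv[...,2]
    (a,b),s=LIM[col]; Hm=((H>=a)&(H<=b))|((H+180>=a)&(H+180<=b))
    return (Hm&(S>s)&(V>50)).astype(np.uint8),(V<62).astype(np.uint8)
def hull(n,P,shape,off):
    uv=(proj(n,P)-off+.5)*4-.5; m=np.zeros(shape,np.uint8)
    cv2.fillConvexPoly(m,cv2.convexHull((uv*16).round().astype(np.int32)),1,shift=4); return m
def fit(pics,col,x0,y0,cams_=('top','scene')):
    D={}
    for n in cams_:
        c=proj(n,[x0,y0,65])[0]; u,v=np.clip(c.round().astype(int)-38,0,None)
        b,k=label(pics[n][v:v+76,u:u+76],col); D[n]=(b,k,np.array([u,v]))
    def cost(q):
        e=0;Rz=R.from_euler('z',q[2]).as_matrix();t=np.array([q[0],q[1],0])
        for n in D:
            b,k,o=D[n]; hb=hull(n,BLK@Rz.T+t,b.shape,o); ht=hull(n,TAB@Rz.T+t,b.shape,o)
            near=cv2.dilate(hb|ht,np.ones((25,25)))
            e+=np.sum((hb&(1-ht))!=(b&near))+np.sum(ht!=(k&near&(cv2.dilate(ht,np.ones((25,25))))))
        return e
    best=min(((cost((x0+a,y0+b,c)),(x0+a,y0+b,c)) for a in(-8,0,8) for b in(-8,0,8) for c in(-.4,-.2,0,.2,.4)),key=lambda z:z[0])
    r=minimize(cost,best[1],method='Nelder-Mead',options=dict(initial_simplex=np.array(best[1])+np.array([[0,0,0],[6,0,0],[0,6,0],[0,0,.15]]),maxiter=200))
    return r.x,r.fun
E
python3 - <<'E'
from fit import *
P={n:np.load(f'pics/{n}0.npy') for n in('top','scene')}
for c,x,y in (('green',442,327),('blue',420,208),('yellow',424,-22)):
    for cc in (('top','scene'),('top',),('scene',)): 
        q,f=fit(P,c,x,y,cc); print(c,cc,q.round(2),f)
B={'blue':((380,182),(294.7,169.7)),'yellow':((347.3,192.5),(325.6,170.6)),'red':((313.2,203.8),(355.6,172.1)),'green':((277,216),(386.2,173.2))}
for k,(s,t) in B.items(): print(k,*[z.round(1) for z in tri(s,t)],onplane('top',t,155).round(1),onplane('scene',s,154).round(1))
# board corners
for uv in [(147,56),(743,77),(138,188),(739,211)]: print(onplane('top',np.array(uv)/3.4+[190,140]-.35,12).round(1))
# posts tops, guard end
for uv in [(133,92),(743,116)]: print('rail end',onplane('top',np.array(uv)/3.4+[190,140]-.35,156).round(1))
for uv in [(319,155),(720,172)]: print('guard',onplane('top',np.array(uv)/3.4+[190,140]-.35,120).round(1))
E
```

```text
green ('top', 'scene') [442.99 334.57  -0.47] 5349.0
green ('top',) [ 4.4322e+02  3.3547e+02 -2.1000e-01] 1500.0
green ('scene',) [442.96 333.36  -0.58] 2988.0
blue ('top', 'scene') [4.2251e+02 2.1354e+02 2.0000e-02] 5463.0
blue ('top',) [4.2365e+02 2.1402e+02 1.1000e-01] 1650.0
blue ('scene',) [ 4.2381e+02  2.1095e+02 -4.1000e-01] 2990.0Traceback (most recent call last):
  File "<stdin>", line 5, in <module>
  File "fit.py", line 27, in fit
    r=minimize(cost,best[1],method='Nelder-Mead',options=dict(initial_simplex=np.array(best[1])+np.array([[0,0,0],[6,0,0],[0,6,0],[0,0,.15]]),maxiter=200))
    res = _minimize_neldermead(fun, x0, args, callback, bounds=bounds,
                               **options)
    fxr = func(xr)
    fx = function(np.copy(x), *(wrapper_args + args))
  File "fit.py", line 22, in cost
    b,k,o=D[n]; hb=hull(n,BLK@Rz.T+t,b.shape,o); ht=hull(n,TAB@Rz.T+t,b.shape,o)
                   ~~~~^^^^^^^^^^^^^^^^^^^^^^^^
  File "fit.py", line 12, in hull
    uv=(proj(n,P)-off+.5)*4-.5; m=np.zeros(shape,np.uint8)
        ~~~~^^^^^
  File "h.py", line 17, in proj
    c=cams.calibration(n); K=np.array([[c['fx'],0,c['cx']],[0,c['fy'],c['cy']],[0,0,1]])
ValueError: time passes only in moves, steps and waits
```

```bash
sed -i 's/cams.calibration(n)/cal(n)/' h.py; sed -i '4i import pickle,os\nif not os.path.exists("cal.pkl"): pickle.dump({n:cams.calibration(n) for n in ("scene","top")},open("cal.pkl","wb"))\n_CAL=pickle.load(open("cal.pkl","rb"))\ndef cal(n): return _CAL[n]' h.py
cat > ov.py <<'E'
from fit import *
def overlay(P,n,qs,name,win,s=4):
    u0,v0,u1,v1=win; im=cv2.resize(P[n][v0:v1,u0:u1,::-1],None,fx=s,fy=s,interpolation=cv2.INTER_CUBIC).copy()
    for q in qs:
        Rz=R.from_euler('z',q[2]).as_matrix();t=np.array([q[0],q[1],0])
        for B in(BLK,TAB):
            uv=(proj(n,B@Rz.T+t)-[u0,v0]+.5)*s-.5
            for a,b in [(0,1),(2,3),(4,5),(6,7),(0,2),(1,3),(4,6),(5,7),(0,4),(1,5),(2,6),(3,7)]:
                cv2.line(im,*[tuple(int(round(c)) for c in uv[i]) for i in(a,b)],(255,255,255),1)
    cv2.imwrite(name,im)
E
python3 - <<'E'
from ov import *
P={n:np.load(f'pics/{n}0.npy') for n in('top','scene')}
Q=[]
for c,x,y in (('green',442,327),('blue',420,208),('yellow',424,-22)):
    for cc in (('top','scene'),('top',),('scene',)): 
        q,f=fit(P,c,x,y,cc); print(c,cc,q.round(2),f)
        if cc==('top',):Q.append(q)
overlay(P,'top',Q,'pics/ot.png',(215,205,375,265),5)
overlay(P,'scene',Q,'pics/os.png',(255,110,435,220),4.4)
B={'blue':((380,182),(294.7,169.7)),'yellow':((347.3,192.5),(325.6,170.6)),'red':((313.2,203.8),(355.6,172.1)),'green':((277,216),(386.2,173.2))}
for k,(s,t) in B.items(): print(k,*[z.round(1) for z in tri(s,t)],onplane('top',t,155).round(1),onplane('scene',s,154).round(1))
# board corners
for uv in [(147,56),(743,77),(138,188),(739,211)]: print(onplane('top',np.array(uv)/3.4+[190,140]-.35,12).round(1))
# posts tops, guard end
for uv in [(133,92),(743,116)]: print('rail end',onplane('top',np.array(uv)/3.4+[190,140]-.35,156).round(1))
for uv in [(319,155),(720,172)]: print('guard',onplane('top',np.array(uv)/3.4+[190,140]-.35,120).round(1))
E
```

```text
green ('top', 'scene') [442.99 334.57  -0.47] 5349.0
green ('top',) [ 4.4322e+02  3.3547e+02 -2.1000e-01] 1500.0
green ('scene',) [442.96 333.36  -0.58] 2988.0
blue ('top', 'scene') [4.2251e+02 2.1354e+02 2.0000e-02] 5463.0
blue ('top',) [4.2365e+02 2.1402e+02 1.1000e-01] 1650.0
blue ('scene',) [ 4.2381e+02  2.1095e+02 -4.1000e-01] 2990.0
yellow ('top', 'scene') [ 4.2392e+02 -2.3280e+01  5.0000e-02] 4332.0
yellow ('top',) [ 4.2408e+02 -2.2510e+01  9.0000e-02] 1510.0
yellow ('scene',) [ 4.2301e+02 -2.5020e+01 -1.5000e-01] 2705.0
blue [612.2 139.9 148.1] 2.9 [610.1 138.1 155. ] [618.5 136.9 154. ]
yellow [610.1  48.7 149. ] 2.4 [608.3  47.6 155. ] [615.4  46.7 154. ]
red [606.6 -40.  147.2] 1.2 [604.8 -40.2 155. ] [613.5 -43.  154. ]
green [ 604.3 -130.6  146.2] 0.7 [ 602.5 -129.9  155. ] [ 612.1 -133.4  154. ]
[681.8 351.1  12. ]
[ 667.2 -217.5   12. ]
[554.4 354.6  12. ]
[ 538.3 -212.1   12. ]
rail end [617.1 332.1 156. ]
rail end [ 601.4 -194.3  156. ]
guard [569.5 173.4 120. ]
guard [ 558.  -179.1  120. ]
```

View pics/ot.png

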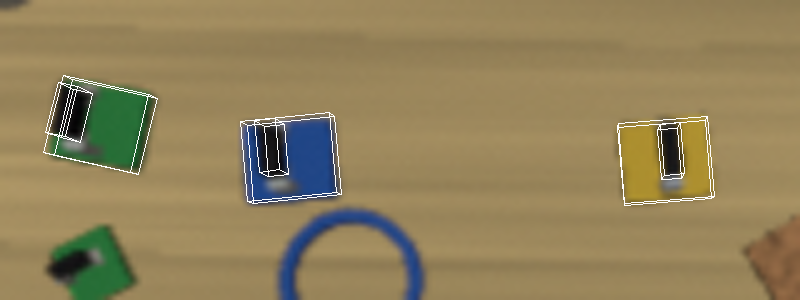

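View pics/os.png

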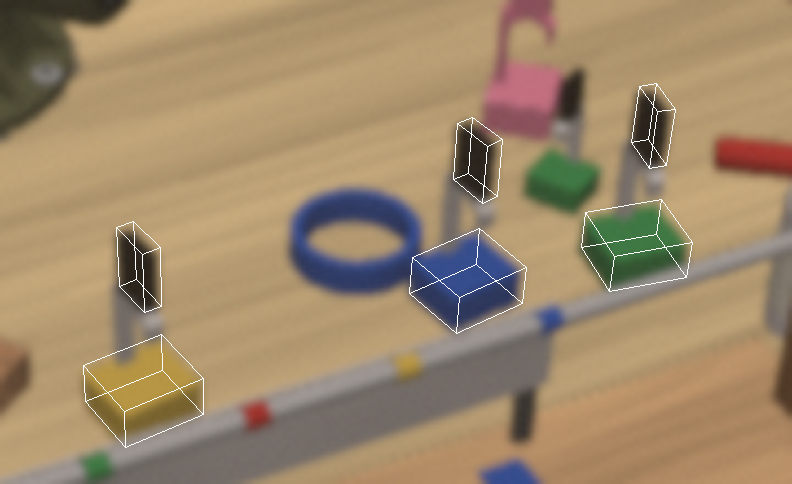

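```bash
cat >> h.py <<'E'
PI=np.pi
def down(th): return [0,PI/2,th+PI/2]
def rail(y): return 610.5+0.0275*(y-69)
YS=-0.0275
def st():
    print('t',round(arm.read_clock(),2),'p',np.round(arm.read_eef_pos(),1),'F',np.round(arm.read_wrist_force(),1),'w',round(arm.read_grip_width(),1))
def snap(tag):
    P={}
    for n in('top','scene'):
        P[n],d=cams.snapshot(n); cv2.imwrite(f'pics/{n}_{tag}.png',P[n][:,:,::-1]); np.save(f'pics/{n}_{tag}.npy',P[n]); np.save(f'pics/{n}_{tag}d.npy',d)
    return P
E
python3 - <<'E'
from h import *
for uv,z in [((48,172),160),((85,195),0)]: print('glue',onplane('top',np.array(uv)/3.4+[190,140]-.35,z).round(1))
# IK checks
for p,th in [((443,334,250),-.21),((443,334,116),-.21),((545,249,216),YS),((615,249,216),YS),((rail(-131),-131,185),YS)]:
    print(p,planner.inverse_kinematics(p,down(th)))
arm.command_gripper(45,50)
arm.movep([443,200,300],down(-.21)); st()
snap('a')
E
```

```text
glue [545.8 401.8 160. ]
glue [548.9 407.6   0. ]
(443, 334, 250) [ 1.00806222e+00 -8.03849883e-02 -3.99471810e-02 -4.44089210e-16
 -1.61123413e+00 -2.78885854e+00]
(443, 334, 116) [ 1.00806222e+00 -5.24726043e-02 -2.57848011e-01 -4.44089210e-16
 -1.36542092e+00 -2.78885854e+00]
(545, 249, 216) [ 7.62687516e-01  3.70124268e-02  1.39307331e-02 -4.44089210e-16
 -1.54771463e+00 -2.36098384e+00]
(615, 249, 216) [ 6.85373072e-01  2.07404820e-01  1.99371386e-01 -4.44089210e-16
 -1.56276289e+00 -2.28366940e+00]
(605.0, -131, 185) [ 1.09788545e-01  9.32235805e-02  1.65005892e-02 -4.44089210e-16
 -1.49407334e+00 -1.70808487e+00]
t 3.42 p [443.2 199.6 300. ] F [-0.1  0.1 -0.3] w 45.0
```

View pics/top_a.png

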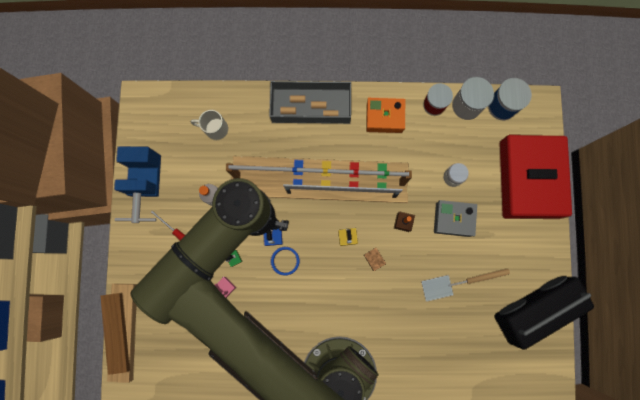

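View pics/scene_a.png

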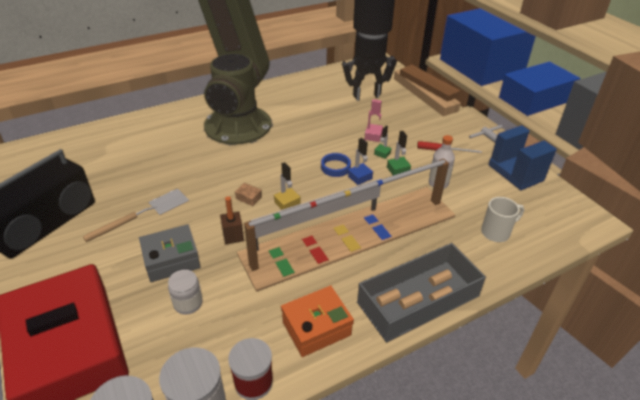

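```bash
sed -i 's|th+PI/2\]|th-PI/2]|' h.py
cat >> h.py <<'E'
def pick(x,y,th,dz=116):
    arm.movep([x,y,250],down(th)); arm.command_gripper(45,50)
    arm.move_linear([x,y,dz],velocity=150); st()
    arm.command_gripper(0,50); st()
    arm.move_linear([x,y,228],velocity=150); st()
E
python3 - <<'E'
from ov import *
P=snap('b'); 
pick(443.1,335,-.22)
P=snap('c'); crop(P['scene'],340,60,460,200,5,'pics/c1.png')
E
```

```text
t 7.39 p [443.6 335.4 117.2] F [-0.7  0.4  0.9] w 45.0
t 7.78 p [443.3 335.3 116.7] F [-0.1  0.2  2.6] w 11.2
t 8.68 p [442.7 334.8 226.4] F [-0.2  0.  -1.3] w 11.6
```

View pics/c1.png

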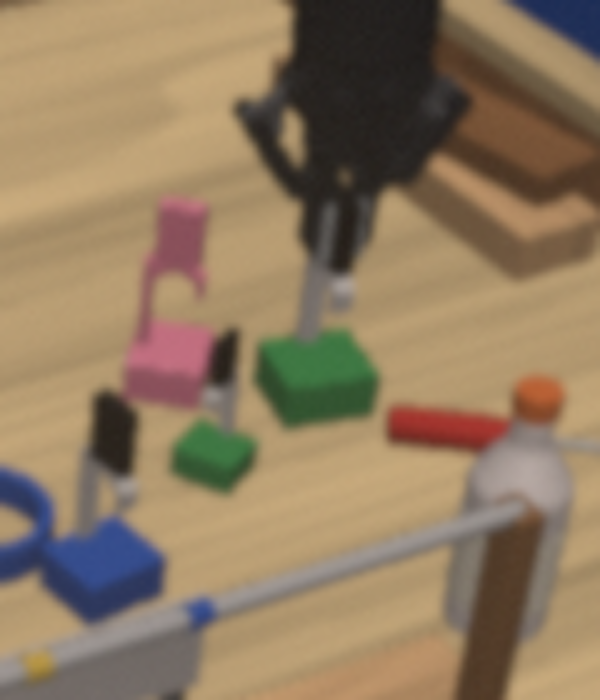

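```bash
cat >> h.py <<'E'
YO=249
def hang1():
    arm.move_linear([530,YO,218],down(YS),velocity=200); st()
def hang2():
    arm.move_linear([rail(YO),YO,218],velocity=120); st()
E
python3 - <<'E'
from ov import *
hang1()
P=snap('d'); crop(P['scene'],360,80,480,200,5,'pics/d1.png')
hang2()
P=snap('e'); crop(P['scene'],360,80,480,200,5,'pics/e1.png')
E
```

```text
t 9.55 p [529.7 249.3 217.7] F [-0.2 -0.1 -2. ] w 11.2
t 10.51 p [615.1 249.2 218.1] F [ 0.1 -0.3 -2.1] w 11.2
```

View pics/d1.png

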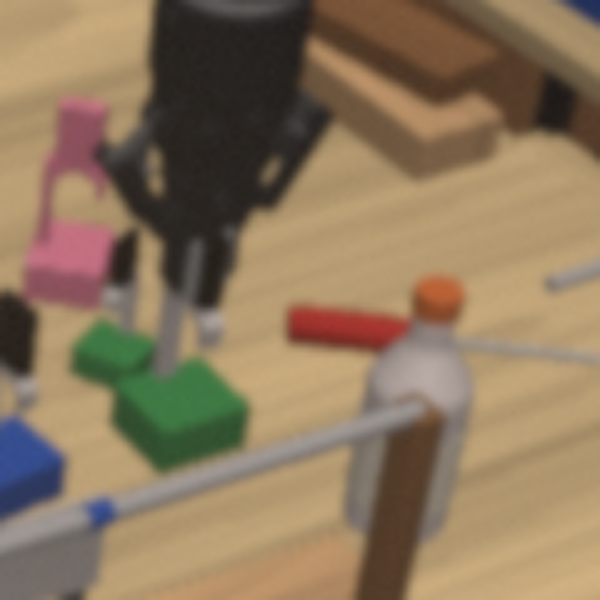

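View pics/e1.png

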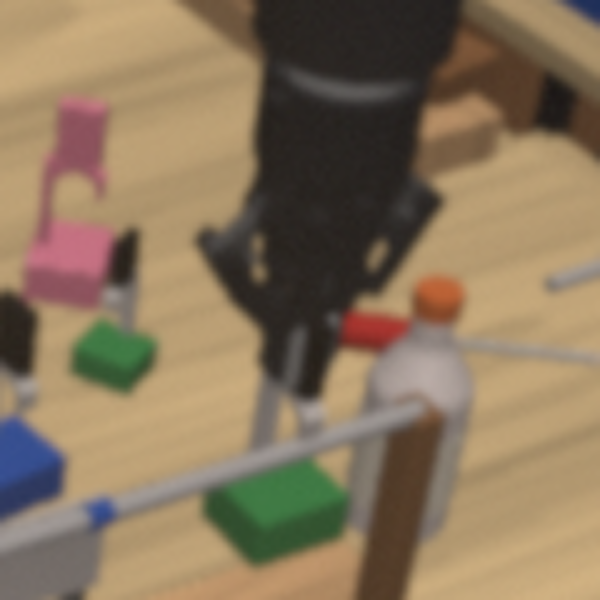

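Run:
```python
from ov import *
for z in (205,195,187.5): arm.move_linear([rail(YO),YO,z],velocity=60); st()
P=snap('f'); crop(P['scene'],360,80,480,200,5,'pics/f1.png')
```

```text
t 10.97 p [615.  248.8 204.1] F [ 0.1  0.7 -1.2] w 11.5
t 11.29 p [615.2 248.8 194.2] F [-0.3 -0.4 -2.1] w 11.4
t 11.57 p [615.2 248.9 186.8] F [-0.1 -0.4 -1.6] w 11.2
```

View pics/f1.png

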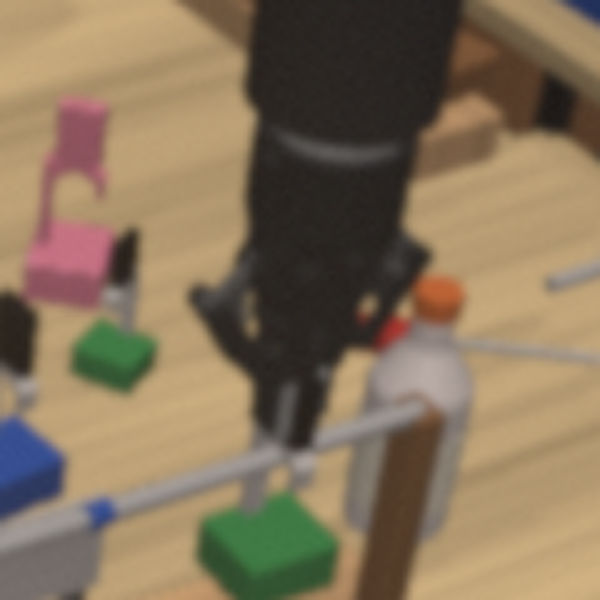

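```bash
cat >> h.py <<'E'
def contact(y,z0,zmin):
    z=z0
    while z>zmin:
        arm.move_linear([rail(y),y,z],velocity=30); arm.dwell(.1)
        F=np.mean([arm.read_wrist_force()[2] for _ in range(3)])
        if F>2.5: break
        z-=.7
    st(); return z
E
python3 - <<'E'
from ov import *
z=contact(YO,187,182); print(z)
E
```

```text
t 13.07 p [615.6 249.  185.7] F [-1.5  0.4  4.8] w 11.5
184.90000000000003
```

Run:
```python
from ov import *
z=186
arm.move_linear([rail(YO),YO,z],velocity=30); st()
for y in (150,50,-50,-131): arm.move_linear([rail(y),y,z],velocity=120); st()
P=snap('g'); crop(P['scene'],220,120,350,300,4,'pics/g1.png'); crop(P['top'],330,130,440,220,6,'pics/g2.png')
```

```text
t 13.32 p [615.4 249.  185.8] F [-1.4 -0.   1.6] w 11.4
t 14.29 p [612.7 149.7 185.9] F [-2.2 -0.3  0.3] w 11.2
t 15.28 p [609.9  49.7 186.1] F [-1.6 -1.5  0.5] w 10.9
t 16.26 p [607.3 -50.3 186.3] F [-2.1 -2.1  2.6] w 11.6
t 17.08 p [ 604.9 -131.4  186.3] F [-3.4 -1.3  3.8] w 11.6
```

View pics/g1.png

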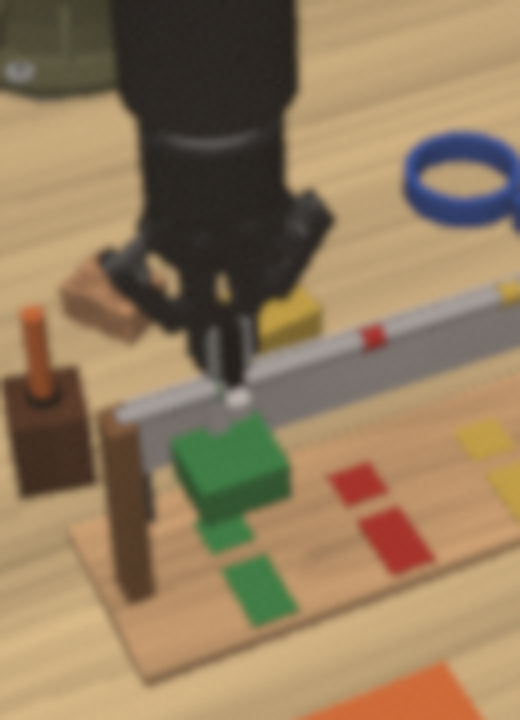

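Run:
```python
from ov import *
for dx in (-1,-2,-3):
    arm.move_linear([rail(-131)+dx,-131,186],velocity=30); arm.dwell(.2); st()
```

```text
t 17.63 p [ 604.2 -130.9  185.9] F [-0.8 -2.2  1.9] w 11.5
t 18.08 p [ 603.2 -130.7  185.7] F [ 3.3 -1.  -0.3] w 11.0
t 18.53 p [ 602.3 -130.8  186.2] F [4.8 1.1 0.5] w 11.5
```

View pics/g2.png

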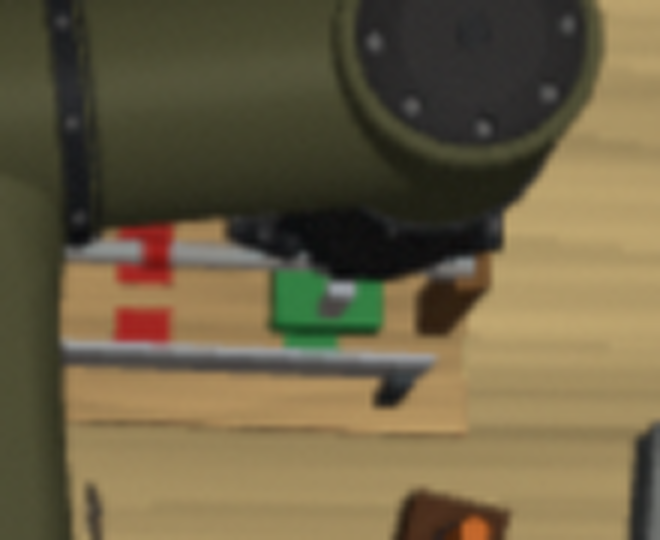

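```bash
sed -i 's/return 610.5+0.0275/return 609.5+0.0285/' h.py
cat >> h.py <<'E'
def release(y):
    arm.move_linear([rail(y),y,184.8],velocity=30); arm.dwell(.3); st()
    arm.command_gripper(34); arm.dwell(.2)
    arm.move_linear([rail(y),y,275],velocity=150); st()
E
python3 - <<'E'
from ov import *
release(-131)
arm.movep([480,-131,300],down(0))
P=snap('h'); crop(P['scene'],220,120,350,300,4,'pics/h1.png'); crop(P['top'],330,130,440,220,6,'pics/h2.png')
st()
E
```

```text
t 19.08 p [ 603.5 -131.1  185.5] F [-0.7  1.7  5.1] w 11.1
t 20.38 p [ 603.6 -130.8  273.8] F [-0.4  0.2  0.6] w 34.1
t 21.06 p [ 480.2 -130.8  298.7] F [ 0.1 -0.2 -0.2] w 34.4
```

View pics/h1.png

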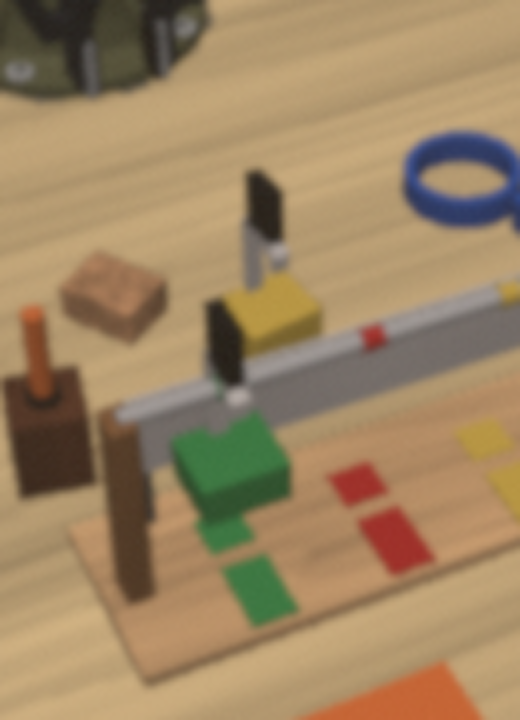

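View pics/h2.png

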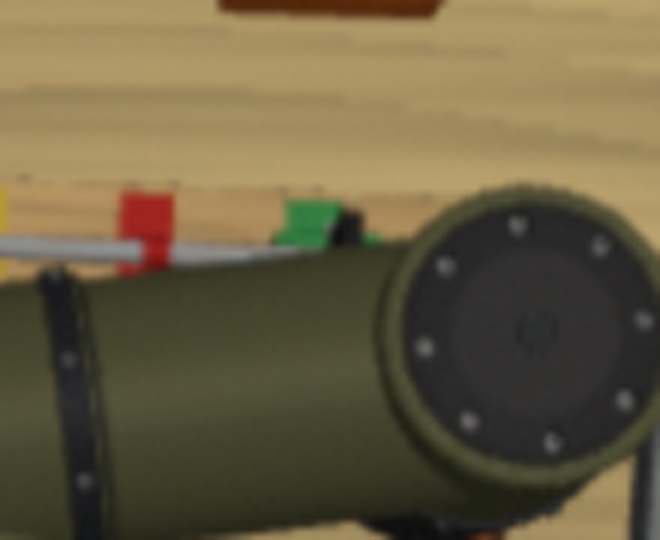

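View pics/top_h.png

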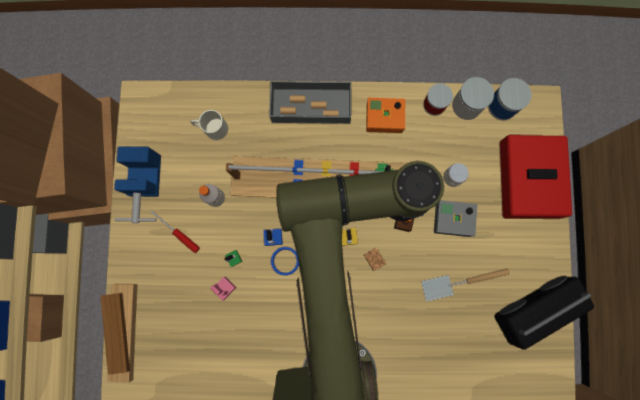

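Run:
```python
from ov import *
P=snap('i')
for c,x,y in (('blue',420,208),('yellow',424,-22)): print(fit(P,c,x,y,('scene',)))
pick(424.1,-22.5,.09)
hang1();hang2()
for z in (205,195,187.5): arm.move_linear([rail(YO),YO,z],velocity=60); st()
P=snap('j'); crop(P['scene'],360,80,480,200,5,'pics/j1.png')
```

```text
(array([424.13947258, 210.8041632 ,  -0.42488542]), np.float64(3026.0))
(array([ 4.20262099e+02, -2.18371320e+01, -2.73622780e-01]), np.float64(2650.0))
t 23.06 p [424.6 -22.5 117.1] F [-0.5  0.1 -0.5] w 45.0
t 23.45 p [424.3 -22.4 116.6] F [-1.  -0.7  4. ] w 11.2
t 24.35 p [423.7 -22.4 226.6] F [ 0.2  1.  -2.6] w 11.5
t 25.96 p [529.9 248.4 218.3] F [-0.4  0.1 -1.3] w 11.2
t 26.82 p [614.4 248.9 218.1] F [ 0.2 -0.3 -2.3] w 11.7
t 27.18 p [614.1 248.9 204.3] F [-0.5  0.2 -1.7] w 11.1
t 27.5 p [614.3 248.9 194.2] F [-0.4 -0.2 -1.5] w 11.4
t 27.77 p [614.5 248.9 187. ] F [-0.2  0.3 -2.8] w 11.4
```

View pics/j1.png

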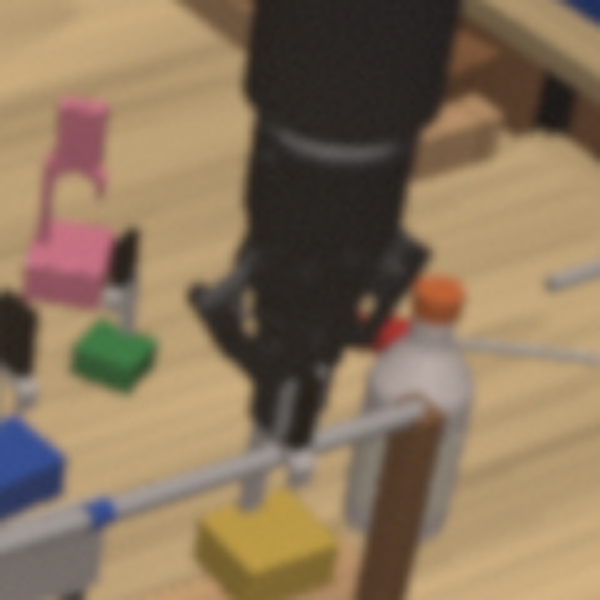

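Yellow is hooked (lip in front of the rail at (300,465), shank behind). Slide to yellow band.

Run:
```python
from ov import *
for y in (249,150,48): arm.move_linear([rail(y),y,186],velocity=120); st()
release(48)
arm.movep([450,110,300],down(0)); st()
P=snap('k'); crop(P['scene'],220,110,420,300,3.8,'pics/k1.png'); crop(P['top'],190,140,420,300,3.4,'pics/k2.png')
```

```text
t 28.12 p [614.7 249.  186.1] F [ 0.   0.2 -1.6] w 11.5
t 29.1 p [611.9 150.2 186. ] F [ 0.7 -0.  -0.5] w 11.4
t 30.1 p [608.9  48.2 185.9] F [ 0.4 -0.4 -1.9] w 11.4
t 30.65 p [609.3  48.4 185.5] F [0.3 1.3 4.4] w 11.2
t 31.95 p [608.6  48.2 273.8] F [-0.4  0.9 -0.6] w 34.1
t 32.67 p [449.8 110.1 299.4] F [-0.3  0.4  0.1] w 34.2
```

View pics/k1.png

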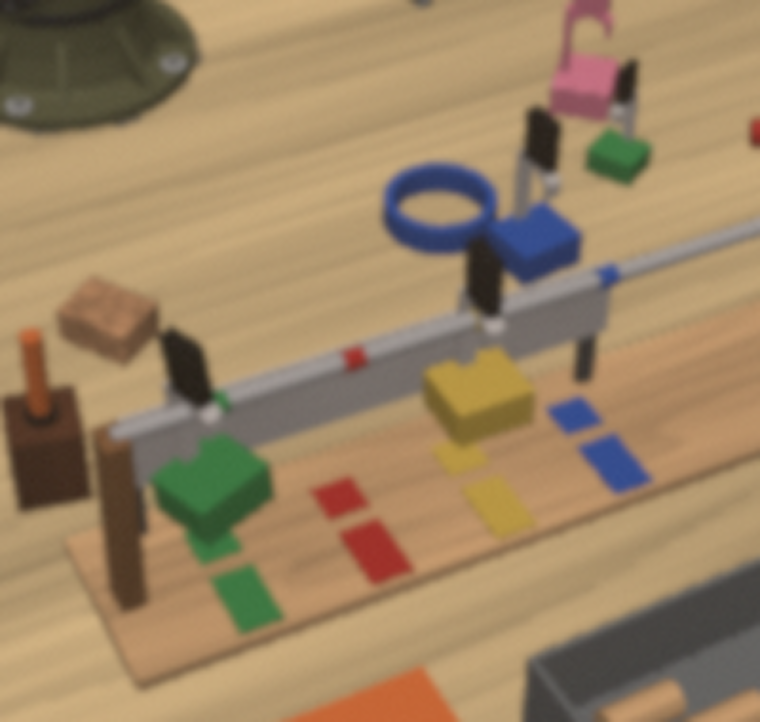

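View pics/k2.png

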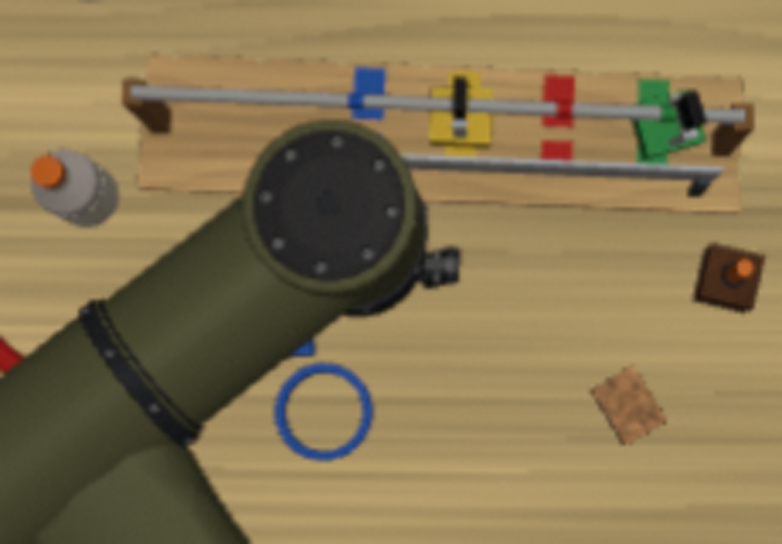

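```bash
cat >> fit.py <<'E'
def fith(pics,col,x0,y0,cams_=('top',)):
    global BLK,TAB
    b,t=BLK,TAB; BLK=BLK+[0,0,69];TAB=TAB+[0,0,69]
    r=fit(pics,col,x0,y0,cams_); BLK,TAB=b,t; return r
E
python3 - <<'E'
from ov import *
for uv in ((689,110),(460,105)): print(onplane('top',np.array(uv)/3.4+[190,140]-.35,195).round(1))
P={n:np.load(f'pics/{n}_k.npy') for n in('top','scene')}
print(fith(P,'green',602,-143),fith(P,'yellow',608,48))
crop(P['top'],370,155,420,200,12,'pics/k3.png')
E
```

```text
[ 598.4 -142.9  195. ]
[600.5  48.9 195. ]
(array([ 5.98127298e+02, -1.44673787e+02,  4.98667044e-01]), np.float64(3010.0)) (array([6.05515797e+02, 5.10814019e+01, 2.47099316e-02]), np.float64(3329.0))
```

View pics/k3.png

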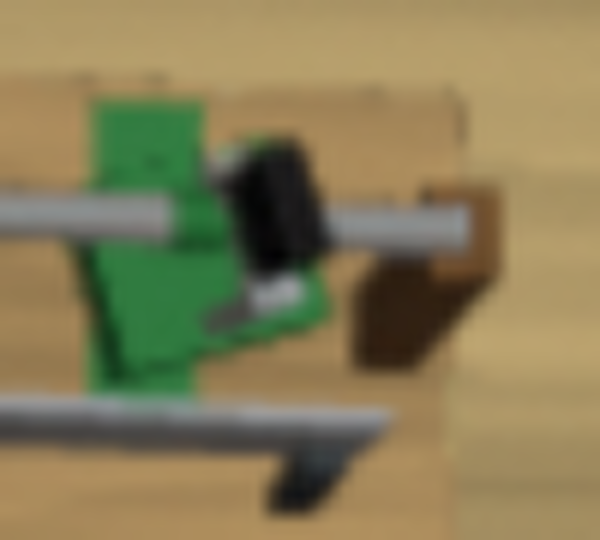

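Run:
```python
from ov import *
arm.movep([rail(-144),-144,290],down(.27)); arm.command_gripper(40,30)
arm.move_linear([rail(-144),-144,187],velocity=100); st()
arm.command_gripper(0,40); st()
P=snap('l')
arm.move_linear([rail(-144),-144,188.5],velocity=30); st()
arm.move_linear([rail(-140),-140,188],down(YS),velocity=30); st()
arm.move_linear([rail(-131),-131,186.5],velocity=60); st()
release(-131)
arm.movep([450,110,300],down(0)); st()
P=snap('m'); crop(P['scene'],220,110,420,300,3.8,'pics/m1.png'); crop(P['top'],190,140,420,300,3.4,'pics/m2.png')
```

```text
t 35.33 p [ 603.8 -144.1  188. ] F [0.1 0.1 0.2] w 39.9
t 35.69 p [ 603.8 -144.1  187.6] F [ 1.7 -0.5  0.9] w 11.2
t 36.04 p [ 603.2 -143.9  188.1] F [-0.1 -0.  -1. ] w 11.2
t 36.49 p [ 603.3 -139.9  187.5] F [-0.6  1.  -1.6] w 11.5
t 36.79 p [ 604.2 -130.4  187. ] F [2.4 1.  0.6] w 11.4
t 37.34 p [ 604.5 -130.7  186.7] F [1.1 1.8 6.7] w 11.6
t 38.64 p [ 603.6 -130.8  273.8] F [ 0.3  0.4 -0.1] w 33.9
t 39.75 p [450.3 109.6 299.6] F [ 0.6 -0.1 -0.4] w 34.1
```

View pics/m1.png

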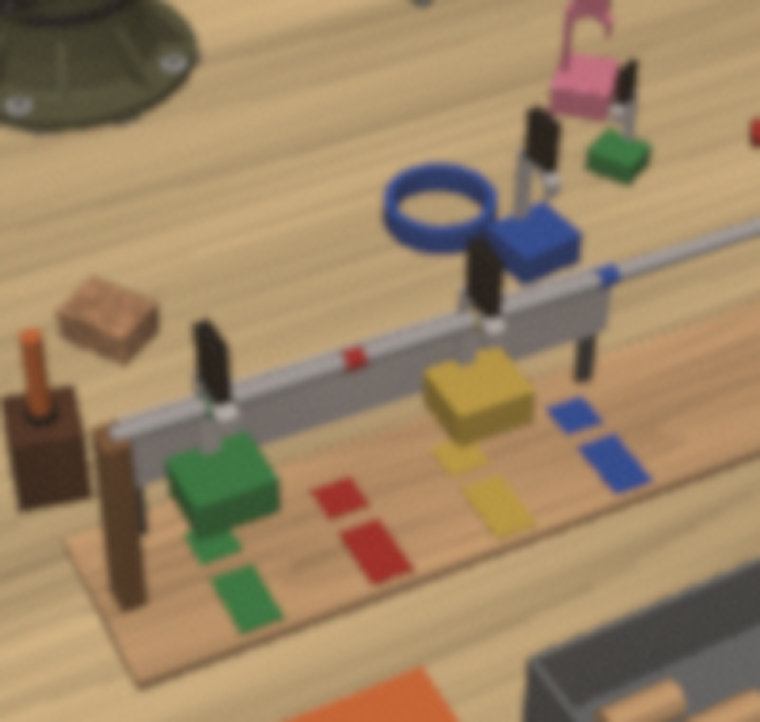

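View pics/m2.png

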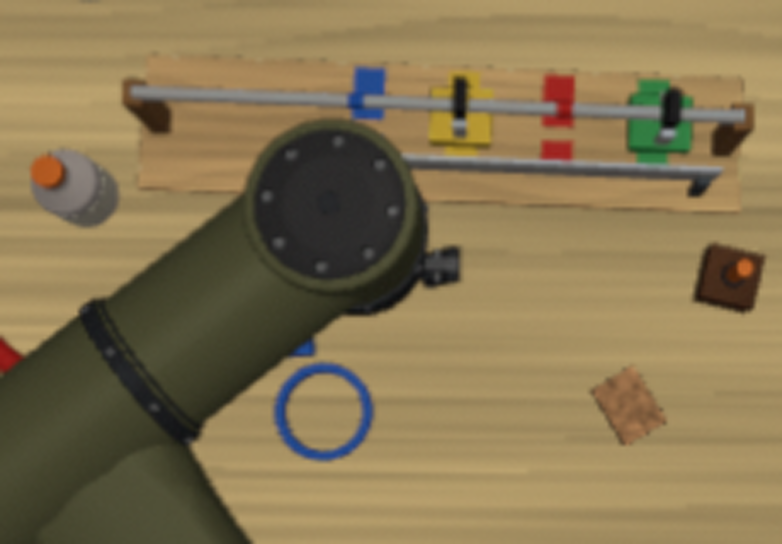

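Run:
```python
from ov import *
pick(423.5,213.8,.1)
hang1();hang2()
for z in (205,195,187.5): arm.move_linear([rail(YO),YO,z],velocity=60)
st()
P=snap('n'); crop(P['scene'],360,80,480,200,5,'pics/n1.png')
```

```text
t 41.7 p [424.  214.1 117.1] F [-0.7  0.2 -0.5] w 45.0
t 42.09 p [423.7 214.  116.6] F [0.  0.7 2.7] w 11.2
t 42.99 p [423.  213.6 226.5] F [ 1.1 -1.3 -2.5] w 11.4
t 43.71 p [529.5 248.7 217.3] F [ 0.5 -0.1 -1.9] w 11.2
t 44.57 p [614.2 249.1 218.4] F [-0.7 -0.4 -2.2] w 11.0
t 45.52 p [614.8 249.  187.5] F [ 0.3 -0.4 -0.9] w 11.4
```

View pics/n1.png

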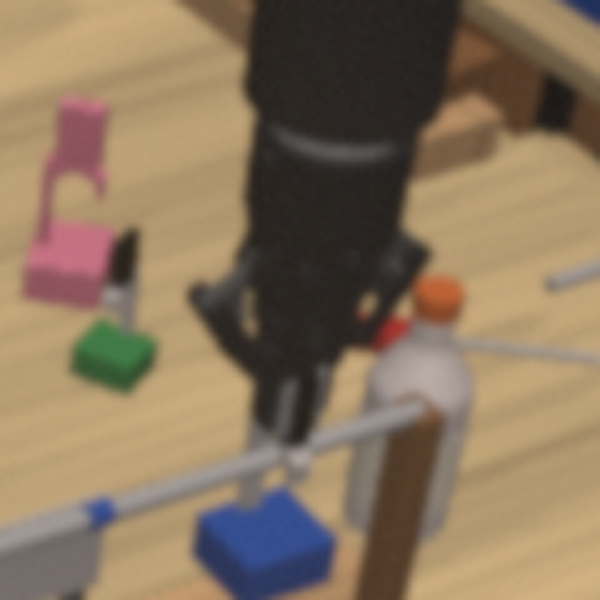

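Blue is hooked likewise. Slide to its band, release, then look with the arm aside.

Run:
```python
from ov import *
for y in (249,138.5): arm.move_linear([rail(y),y,186],velocity=120); st()
release(138.5)
arm.movep([440,0,320],down(0)); arm.movep([380,-300,320],down(0)); st()
P=snap('o'); crop(P['scene'],220,110,420,300,3.8,'pics/o1.png'); crop(P['top'],190,140,420,300,3.4,'pics/o2.png')
```

```text
t 45.88 p [615.1 249.  187.2] F [ 0.5 -0.3  3.7] w 11.5
t 46.95 p [612.1 138.  186.8] F [4.8 0.8 5.6] w 11.3
t 47.5 p [612.1 138.1 186.7] F [1.6 2.2 9. ] w 11.4
t 48.8 p [611.2 138.6 273.7] F [-0.2  0.3 -1.2] w 33.5
t 50.87 p [ 380.7 -299.4  319.6] F [ 0.4  0.8 -0.3] w 34.1
```

View pics/o1.png

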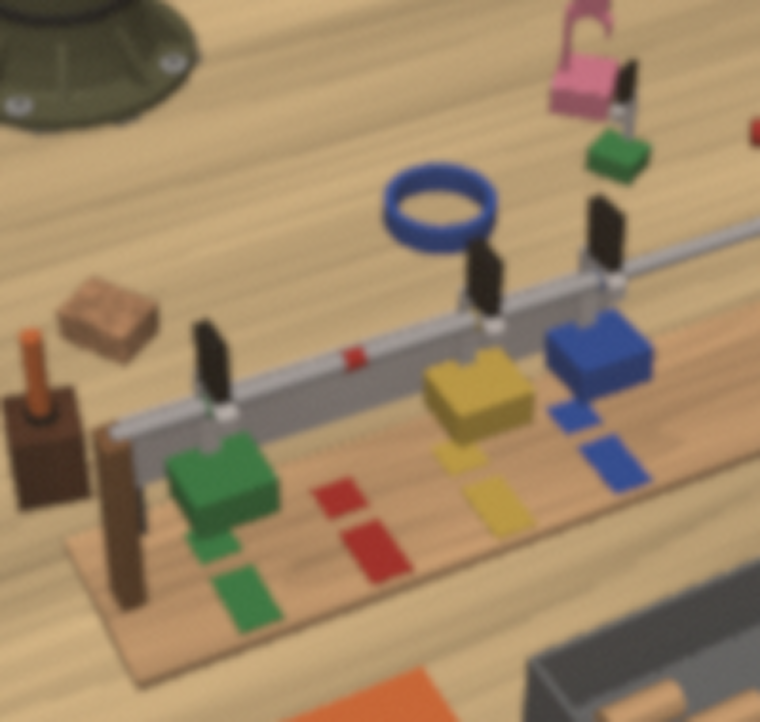

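View pics/o2.png

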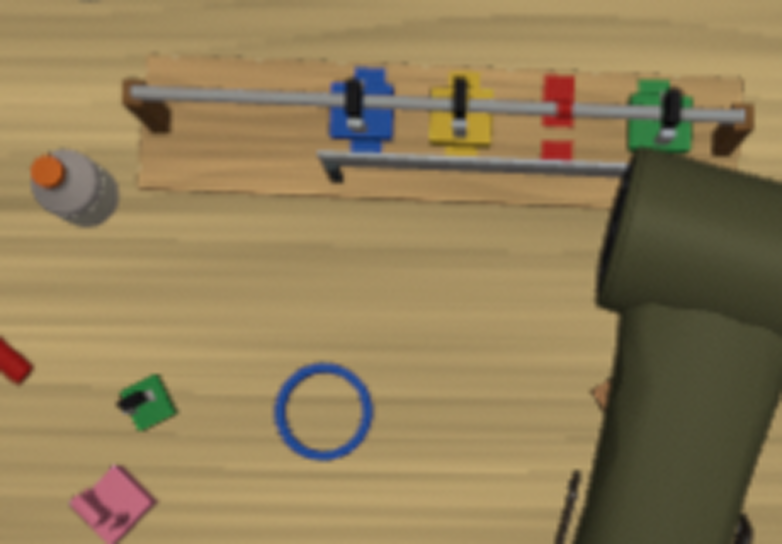

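Run:
```python
from ov import *
P={n:np.load(f'pics/{n}0.npy') for n in('top','scene')}
crop(P['top'],390,195,425,240,16,'pics/s1.png'); crop(P['scene'],205,185,255,250,11,'pics/s2.png')
crop(P['top'],430,190,485,240,14,'pics/s3.png'); crop(P['scene'],135,220,205,285,11,'pics/s4.png')
```

```text
(no output)
```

View pics/s1.png

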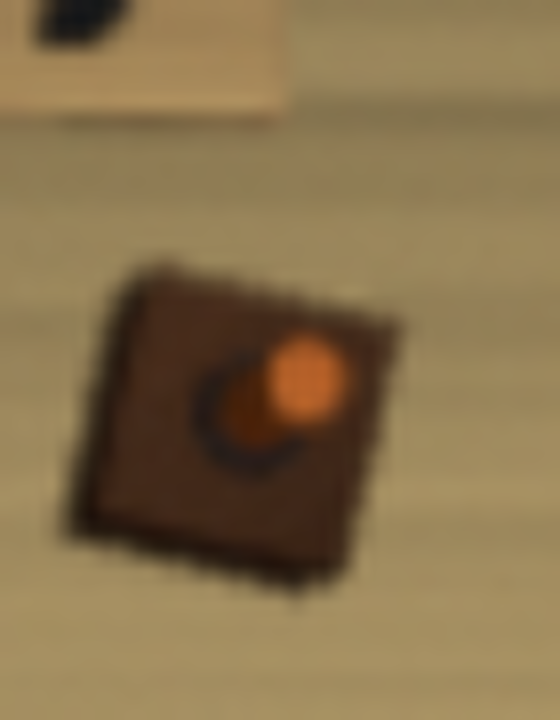

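View pics/s2.png

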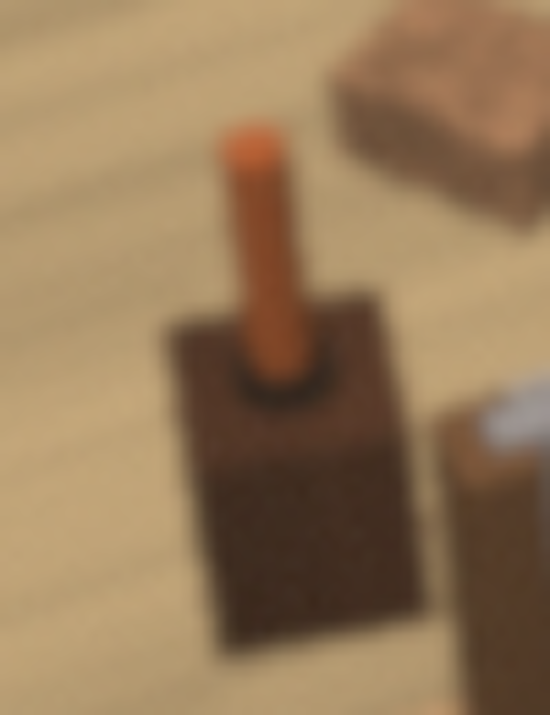

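View pics/s3.png

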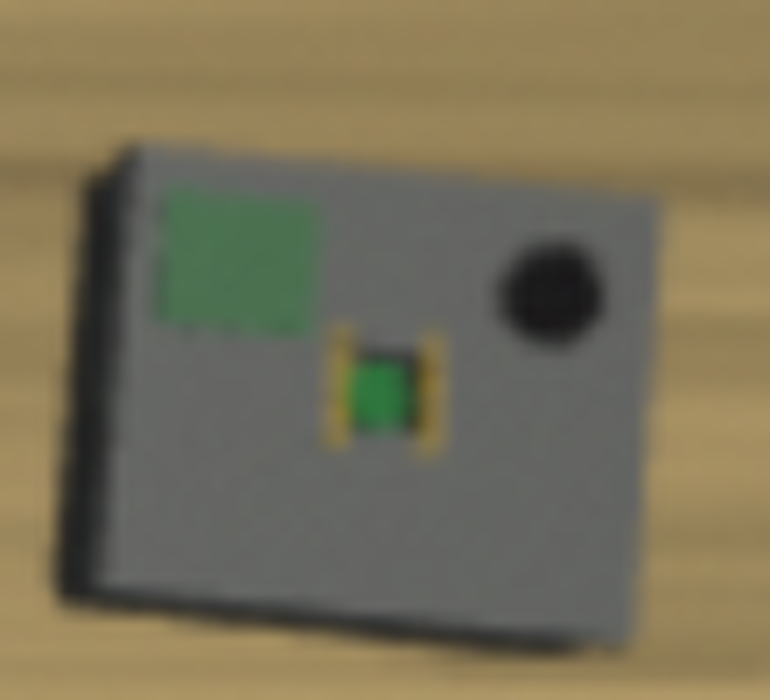

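View pics/s4.png

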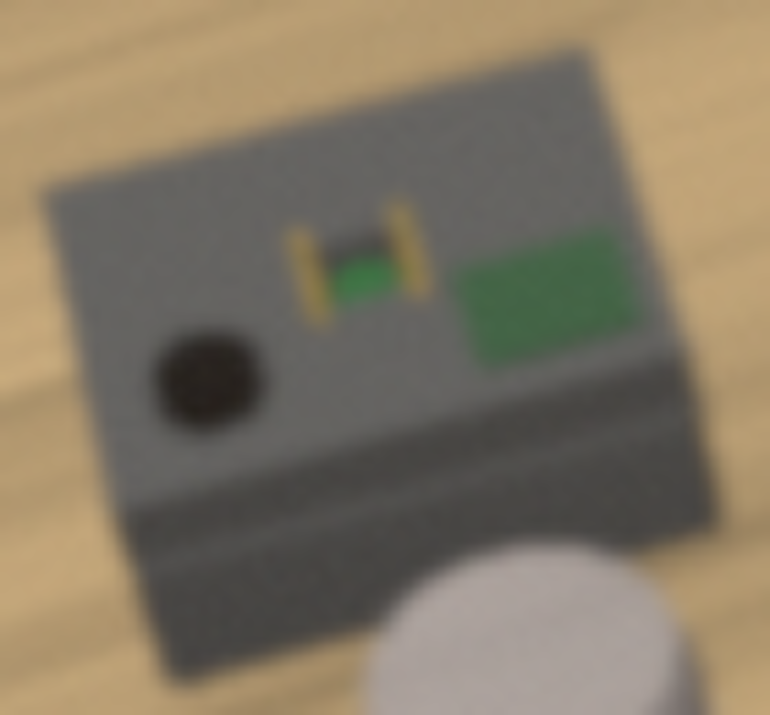

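Run:
```python
from ov import *
f=lambda p,s,o: np.array(p)/s+np.array(o)-.5+.5/s
st_=f((307,379),16,(390,195)); ss=f((252,143),11,(205,185))
print('stylus',tri(ss,st_),onplane('top',st_,130),onplane('scene',ss,130))
# collar centre z=63..66, hole
print('collar top',onplane('top',f((252,413),16,(390,195)),66), 'scene',onplane('scene',f((285,375),11,(205,185)),66))
c=[onplane('top',f(u,16,(390,195)),60) for u in ((155,265),(398,325),(340,575),(95,520))]; print('stand',np.mean(c,0),np.round(c))
wt=f((385,394),14,(430,190)); ws=f((358,262),11,(135,220))
print('well',tri(ws,wt),onplane('top',wt,60),onplane('scene',ws,60))
c=[onplane('top',f(u,14,(430,190)),60) for u in ((132,145),(662,195),(632,648),(95,588))]; print('timer',np.mean(c,0),np.round(c))
c=[onplane('scene',f(u,11,(135,220)),60) for u in ((45,190),(590,45),(680,350),(120,510))]; print('timer',np.mean(c,0),np.round(c))
```

```text
stylus (array([ 473.21242527, -199.71271101,  127.41553119]), np.float64(1.7555839033012153)) [ 473.25140722 -198.47635716  130.        ] [ 475.69442651 -201.30225084  130.        ]
collar top [ 473.10627969 -197.85437277   66.        ] scene [ 481.31942511 -202.71606665   66.        ]
stand [ 472.13591253 -197.7940213    60.        ] [[ 502. -180.   60.]
 [ 491. -227.   60.]
 [ 443. -215.   60.]
 [ 453. -168.   60.]]
well (array([ 483.39489921, -361.67011372,   57.50986765]), np.float64(1.630711501778088)) [ 483.36159155 -360.22670872   60.        ] [ 485.52352872 -362.66776195   60.        ]
timer [ 483.55527113 -359.35228888   60.        ] [[ 538. -305.   60.]
 [ 528. -424.   60.]
 [ 427. -414.   60.]
 [ 440. -295.   60.]]
timer [ 487.66069763 -362.54326057   60.        ] [[ 433. -417.   60.]
 [ 444. -299.   60.]
 [ 542. -310.   60.]
 [ 532. -425.   60.]]
```

Run:
```python
from ov import *
x,y=473,-198.2
arm.movep([x,y,230],down(0)); arm.command_gripper(45,80)
arm.move_linear([x,y,103],velocity=120); st()
arm.command_gripper(0,80); arm.dwell(.3); st(); print(arm.read_eef_pos())
P=snap('p'); crop(P['scene'],195,150,275,250,7,'pics/p1.png')
arm.move_linear([x,y,150],velocity=60); arm.move_linear([x,y,200],velocity=120); st()
P=snap('q'); crop(P['scene'],175,90,295,250,4.5,'pics/q1.png')
```

```text
t 53.14 p [ 473.5 -198.3  104. ] F [-0.5 -0.5 -0.3] w 45.4
t 53.83 p [ 473.2 -198.3  103.5] F [-0.6  1.2  3.9] w 13.0
[ 473.23046028 -198.26046543  103.45964522]
t 55.43 p [ 472.9 -198.   199.3] F [-0.3 -0.3  0.3] w 12.9
```

View pics/p1.png

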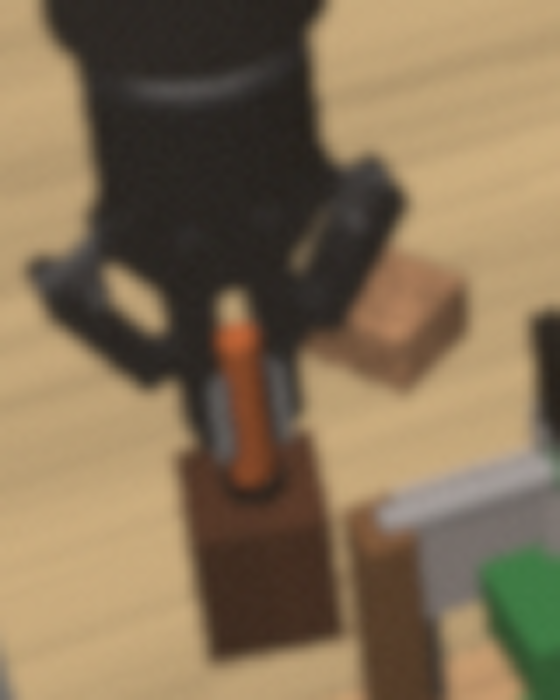

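View pics/q1.png

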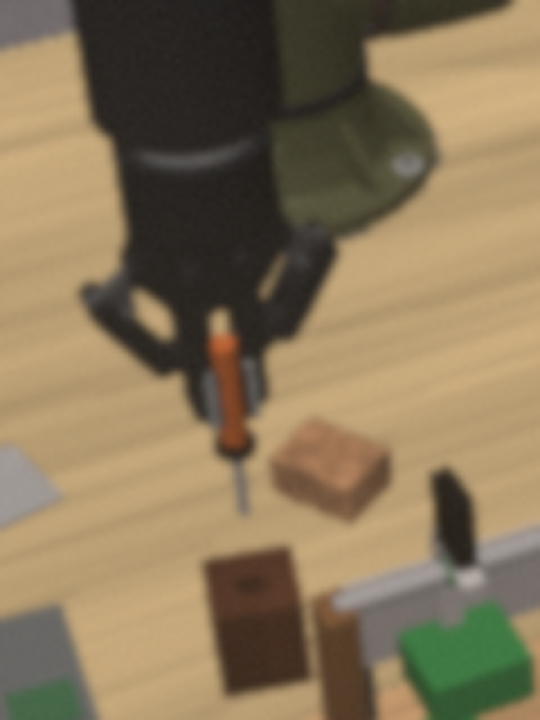

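Run:
```python
from ov import *
bx,by=483.6,-360.2
arm.move_linear([bx,by,200],velocity=150); arm.move_linear([bx,by,158],velocity=80); st()
P=snap('r'); crop(P['scene'],130,160,210,280,6,'pics/r1.png'); crop(P['scene'],220,110,420,300,3.8,'pics/r2.png')
```

```text
t 57.44 p [ 483.6 -360.4  158.2] F [-0.  0. -1.] w 13.4
```

View pics/r1.png

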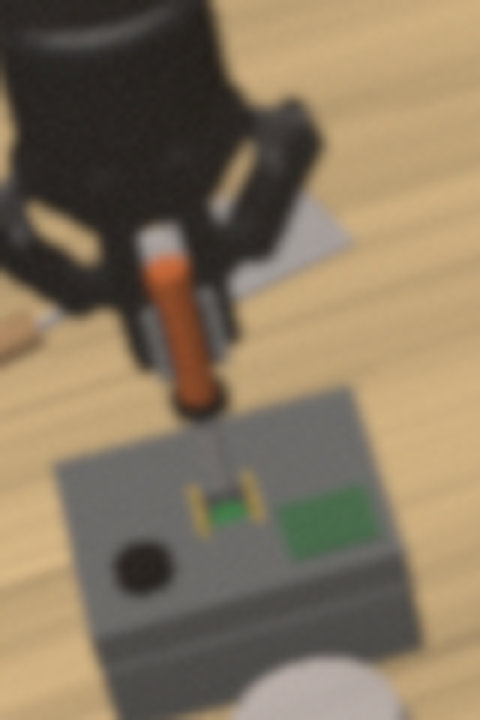

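View pics/r2.png

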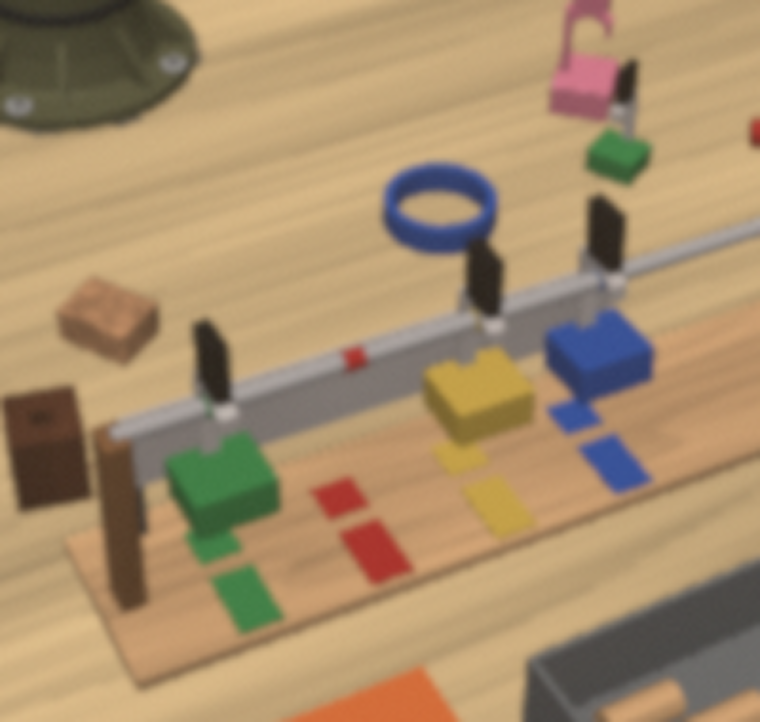

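Run:
```python
from ov import *
bx,by=483.6,-360.2
for z in [146,143,142,141,140,139,138,137.5,137,136.5,136,135.5,135,134.5]:
    arm.move_linear([bx,by,z],velocity=20); arm.dwell(.15)
    F=np.mean([arm.read_wrist_force() for _ in range(4)],0); print(z,arm.read_eef_pos()[2].round(2),F.round(1))
    if F[2]>16: break
```

```text
146 146.18 [ 0.4 -0.4 -0. ]
143 142.97 [ 0.1 -0.1 -0.9]
142 142.25 [ 0.4 -0.5  0.3]
141 141.16 [ 0.1 -0.9  0.5]
140 140.15 [ 0.3 -0.9  2.8]
139 139.16 [ 0.3 -0.1  3. ]
138 138.17 [ 0.  -0.2  3.9]
137.5 137.59 [ 0.4 -0.5  3.2]
137 137.31 [ 0.3 -0.5  5.6]
136.5 137.29 [0.4 0.8 7. ]
136 137.17 [-1.2  0.6  8.9]
135.5 137.15 [-1.1  1.5 10.5]
135 137.04 [-1.6  2.  11.6]
134.5 137.02 [-1.2  2.8 13.1]
```

Run:
```python
from ov import *
bx,by=483.6,-360.2; x,y=473,-198.2
arm.move_linear([bx,by,160],velocity=50); arm.move_linear([bx,by,200],velocity=120)
arm.move_linear([x,y,200],velocity=150); arm.dwell(.2); st()
P=snap('s'); crop(P['scene'],175,90,295,250,4.5,'pics/s_1.png')
```

```text
t 66.27 p [ 472.9 -198.7  199.8] F [ 0.6 -0.5 -0.3] w 12.8
```

View pics/s_1.png

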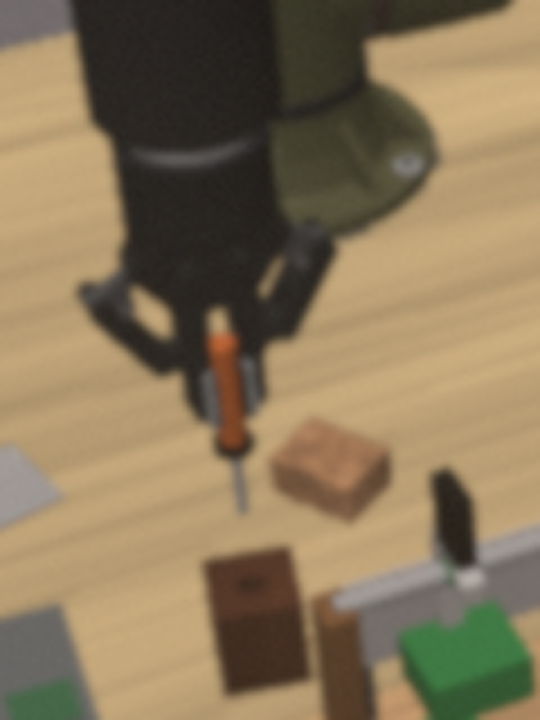

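Stylus unchanged in the grip (tip at (243,512), hole at (251,582)). Insert.

Run:
```python
from ov import *
x,y=473,-198.2
for z in [155,145,130,115,107,105,104,103.5,103,102.5,102,101.5,101,100.5]:
    arm.move_linear([x,y,z],velocity=50); arm.dwell(.12)
    F=np.mean([arm.read_wrist_force() for _ in range(4)],0); print(z,arm.read_eef_pos()[2].round(2),F.round(1))
    if F[2]>8: break
arm.command_gripper(40); arm.dwell(.3); st()
arm.move_linear([x,y,230],velocity=120)
arm.movep([380,-430,330],down(0)); arm.dwell(.3); st()
P=snap('u'); crop(P['scene'],130,110,420,310,2.7,'pics/u1.png'); crop(P['top'],190,140,420,300,3.4,'pics/u2.png'); crop(P['scene'],205,185,255,250,9,'pics/u3.png')
```

```text
155 155.42 [-0.5 -0.1 -0.7]
145 145.07 [-0.5 -0.2 -0.4]
130 130.24 [ 0.7 -0.1 -0.5]
115 115.23 [-0.1  0.2  0. ]
107 107.07 [ 1.6 -0.1 -0. ]
105 105.03 [-0.   0.2 -0.7]
104 104.01 [-0.2  0.6 -0.3]
103.5 103.52 [ 0.   0.  -0.6]
103 103.43 [-1.5  1.7  5. ]
102.5 103.42 [-3.6  2.5  8.5]
t 72.07 p [ 473.  -198.2  102.5] F [-0.5 -0.2 -0. ] w 40.1
t 74.62 p [ 380.5 -429.3  329.8] F [-0.4 -0.  -1.1] w 39.9
```

View pics/u1.png

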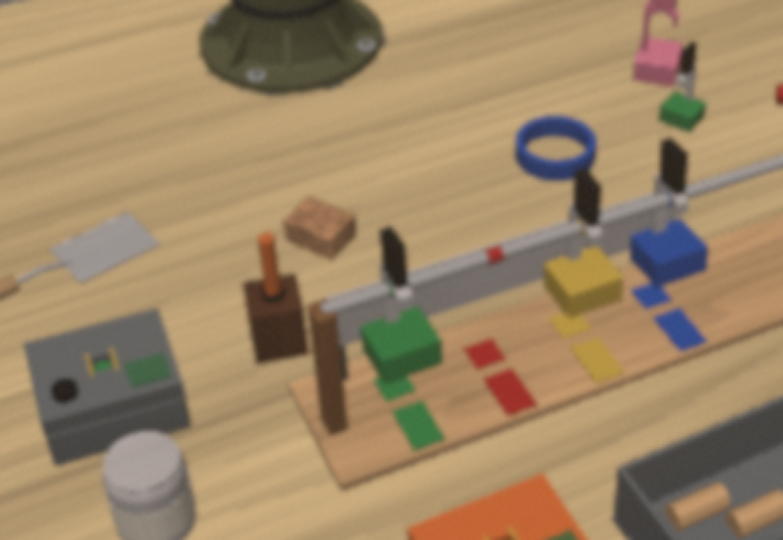

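View pics/u2.png

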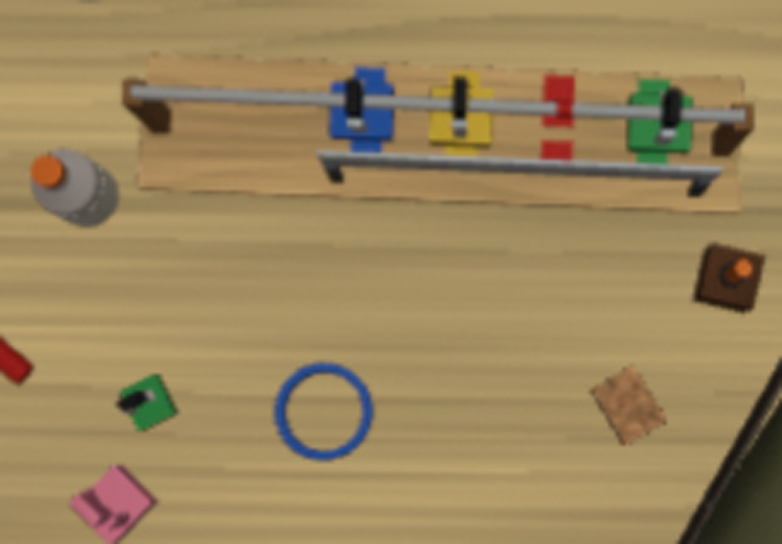

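View pics/u3.png

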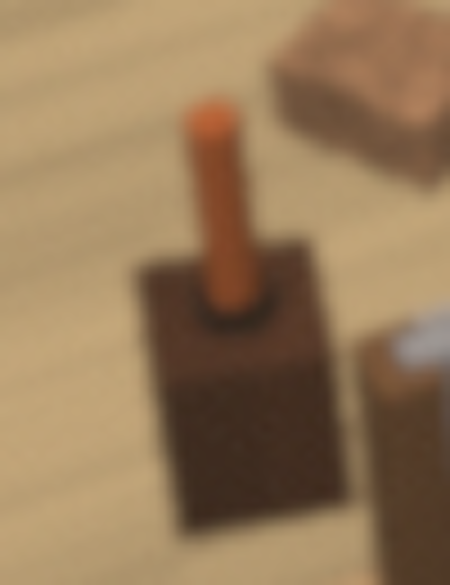

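Run:
```python
from rig import arm,hand_in
print(arm.read_clock()); print(hand_in())
```

```text
74.725
the job is handed in; nothing more can be done
None
```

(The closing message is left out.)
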